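# Release the wafer cutter from its two nuts, one of them left-handed

## Robot

A 6-joint arm with a two-finger parallel gripper is mounted at the origin on the work surface. World frame = base frame: x ahead of the robot, y to its left, z up, the work surface at z = 0. Lengths are in m, angles in rad, forces in N, time in s.
With the tool pointing down it reaches from about 0.275 to 1 m from the base axis. Payload 8.4 kg.
Tool frame: the origin (TCP) lies at the centre of the arm's flange, where the gripper is bolted on; the fingertips stand 173 mm ahead of it and the grasp point (between the pads) lies 155 mm ahead of it (robot.hold_point_z is the distance from the TCP to the grasp point, in m); z points along the fingers, y is the line along which they close (so a half turn about z gives the same grasp; the last joint's range is limited). The gripper opens to 85 mm and grips with 20 to 120 N. Pads are 22 mm wide; open, the fingers measure 114 mm over their backs; the gripper's body (76 mm by 85 mm) begins 54 mm behind the grasp point. The pads swing forward as they close: fully open they stand 13 mm farther back than shut.
Start: joints at [-1.201, 0.353, 1.633, -0, 1.155, -0.002], TCP at [0.227, -0.582, 0.405] pointing down, gripper open.
Joint ranges: [-2.63, 2.63], [-0.92, 2.1], [0.06, 2.66], [-1.3, 4.44], [0, 2.69], [-3.02, 3.02]. Speed limits (rad/s): [2.22, 2.22, 2.79, 3.14, 3.14, 3.14].

## Interface

Orientations are given as a rotation vector (axis times angle).
In Python, from plant import robot gives the robot as it stands. The module is installed in compiled form; this text tells all that it offers. Calls block until the motion is done:
- robot.move_pose(position, orientation): joint-space move of the TCP to a pose.
- robot.movel(position, attitude=None, velocity=0.15, stop_force=None): straight line of the TCP; attitude=None keeps the orientation; velocity is the mean speed in m/s. With stop_force (N) it stops when the force on the tool has changed by that much, and returns True; else False.
- robot.movej(angles): joint-space move.
- robot.move_gripper(opening, grasp_force=None): opening from 0.0 (shut) to 1.0 (fully open); grasp_force is the grip in N (None keeps the last); returns when the fingers have stopped.
- robot.sleep(seconds).
- robot.ik(position, orientation): joint angles nearest the present ones, or None.
- robot.snapshot(name): name is "side" or "top" or "wrist"; returns a dict with "img" (480x640x3 uint8, red, green, blue), "K" (3x3 intrinsics, pixels), "k1" (the pictures are not rectified: a ray, as slopes to the right and down, at radius r is drawn at 1 + k1 r^2 times it, then the intrinsics apply), "rvec" (rotation vector, rad) and "tvec" (3), from world to camera coordinates, as OpenCV has them. Camera axes: x right, y down, z forward; pixel columns grow to the right and rows downward; lengths in m; the calibration is good to about 2 mm. A picture is of the moment at which its call begins. There is no depth.
A pose or a line that the arm cannot do raises robot.PlanningError and nothing moves.
- robot.hand_in(): hands the job in; it is judged then, once.
Readings, each from a call of its own:
- robot.get_time_s(): time.
- robot.get_joint_positions(): joint angles.
- robot.get_qvel(): joint speeds.
- robot.get_joint_torque(): joint torques, N m.
- robot.get_tcp_pos(): TCP position.
- robot.get_orientation(): TCP orientation.
- robot.get_force(): force on the tool from outside, world axes, zero at the start.
- robot.get_wrist_torque(): the same for the moment, N m.
- robot.get_grip_width(): opening from 0.0 (shut) to 1.0 (fully open).
- robot.get_gripper_force(): force on a finger pad.
Only numpy, scipy, OpenCV 4.12 (cv2) and the standard library are available. Lean on these libraries where they do the work, as an engineer would, in place of code of your own. Each camera call takes 0.05 s, during which the arm holds its last target. There are 200 camera calls.

## Task

Free the wafer cutter for cleaning: loosen the two T-bar flange nuts that hold its slotted carrier plate until both shoulders stand clear of the plate, then draw the cutter straight out towards the front, clear of both nuts, and leave it standing flat on the bed, let go. One of the nuts has a left-hand thread and nothing shows which, so feel each one gently both ways before you turn it, and never force a nut the wrong way (0.45 N m overstrains its stud), nor tug the plate while it is held. Leave the other things on the bench alone.

Things in the scene. Friction and masses are not known exactly. Their poses are not given: they have to be found in the camera images.
- bed: fixed grey-painted steel bed plate, 220 (x) x 320 (y) x 12 mm high; origin on the table under the seat of the carrier, 135 mm from its front edge and 85 mm from its back edge. Its -x axis points to the front (the robot's side): the way in which the carrier is drawn out. Its yaw varies.
- cutter (a point): centre of the upright cutter, half-way up its grippable steel cylinder: 40 mm diameter, 72 mm long, top 36 mm above this point; this point is 54 mm above the carrier's underside (66 mm above the table). Cutter and carrier are one loose piece of about 0.7 kg.
- carrier: flat aluminium plate 80 (x) x 250 (y) x 10 mm under the cutter; origin under its centre, at first at the bed's origin, 12 mm up, same axes. A stud stands in a 12 mm slot at each end (100 mm left and right of the cutter), open to the back (+x): it leaves only to the front (-x), and is clear of the nuts once drawn 58 mm. A tight nut's 24 mm shoulder, 3 mm deep in a pocket, locks it (4 mm play).
- bar_a (a point): centre of the steel T-bar on top of nut a: 60 mm long (its x axis), 12 mm thick (its y), 26 mm high (z up); this point is half-way up, 64.5 mm above the table when tight, and on the vertical axis the nut turns about. Below it a 20 mm round hub, 23 mm high, then a 36 mm round flange. The two nuts look alike; the thread hand is not marked.
- nut_a (a joint): how far nut a is loosened, rad. 0 = fully tight, a hard end: pushing further that way only winds up twist_a. It grows as the nut is loosened, whichever sense of rotation that is, up to 2.6. Turning takes about 0.06 N m. The nut rises 3 mm per rad loosened (coarse thread); its shoulder is clear of the carrier from 1.0 rad on, 1.2 to 1.5 is comfortable.
- twist_a (a joint): elastic wind-up of the stud under nut a, rad, 0 at rest, positive when wound anticlockwise seen from above; 3 N m of turning moment per rad. It winds up when the nut is turned against its tight end (and by about 0.02 either way when the nut turns freely). Beyond 0.15 (0.45 N m) the stud is overstrained.
- post_a: fixed 7 mm steel stud that carries nut a (with the nut); origin on its axis, on the bed's top
- bar_b (a point): centre of the steel T-bar on top of nut b: 60 mm long (its x axis), 12 mm thick (its y), 26 mm high (z up); this point is half-way up, 64.5 mm above the table when tight, and on the vertical axis the nut turns about. Below it a 20 mm round hub, 23 mm high, then a 36 mm round flange. The two nuts look alike; the thread hand is not marked.
- nut_b (a joint): how far nut b is loosened, rad. 0 = fully tight, a hard end: pushing further that way only winds up twist_b. It grows as the nut is loosened, whichever sense of rotation that is, up to 2.6. Turning takes about 0.06 N m. The nut rises 3 mm per rad loosened (coarse thread); its shoulder is clear of the carrier from 1.0 rad on, 1.2 to 1.5 is comfortable.
- twist_b (a joint): elastic wind-up of the stud under nut b, rad, 0 at rest, positive when wound anticlockwise seen from above; 3 N m of turning moment per rad. It winds up when the nut is turned against its tight end (and by about 0.02 either way when the nut turns freely). Beyond 0.15 (0.45 N m) the stud is overstrained.
- post_b: fixed 7 mm steel stud that carries nut b (with the nut); origin on its axis, on the bed's top
- spare_ring: steel ring, 32 mm across, 12 mm high, lying on the back of the bed; bystander
- spare_disc: brass stepped disc, 28 mm across, 16 mm high, on the back of the bed; bystander
- spanner: spanner lying beside the bed; bystander
- bench_brush: small brush lying beside the bed; bystander
- oil_tin: tin, 56 mm across, 110 mm high; bystander
- bowl: white bowl, 110 mm across, 45 mm high; bystander
- offcuts: round pale stack, 60 mm across, 30 mm high; bystander
- notebook: cardboard notebook 100 x 140 x 14 mm; bystander

How it is judged:
On the way, in this order (a step that is already met when the one before it is completed fails the run):
1. both nuts loosened until their shoulders are clear (at least 1.0 rad), the carrier still between them (value of joint each of nut_a, nut_b above 1 rad and x of carrier in the frame of bed above -0.03 m), for 0.2 s.
2. the carrier drawn to the front, clear of both nuts (x of carrier in the frame of bed between -0.13 and -0.058 m and z of carrier in the frame of bed between 0.009 and 0.015 m and angle between carrier's own z axis and vertical below 0.05 rad and y of carrier in the frame of bed between -0.035 and 0.035 m), for 0.2 s.
At the end, for the whole second after the job is handed in: Both nuts are loosened by 1.0 rad or more; the carrier with its cutter stands flat on the bed (tilt under 0.05 rad, height within 3 mm), drawn 58 to 130 mm towards the front from its seat and not more than 35 mm to the side, let go and at rest (all of step 2 and value of joint each of nut_a, nut_b above 1 rad and linear speed of carrier below 0.01 m/s and contact force between the fingers and carrier below 0.1 N); the robot touches nothing.
It fails at once if a nut's stud overstrained (more than 0.45 N m, 0.15 rad of twist, either way) (value of joint any of twist_a, twist_b above 0.15 rad or value of joint any of twist_a, twist_b below -0.15 rad).
It fails at once if carrier forced against a nut or stud with more than 40 N (contact force between carrier and post_a above 40 N or contact force between carrier and post_b above 40 N).
It fails at once if carrier tipped by more than 0.3 rad (angle between carrier's own z axis and vertical above 0.3 rad).
It fails at once if a bystander moved by more than 30 mm (distance of any of spare_ring, spare_disc, spanner, bench_brush, oil_tin, bowl, offcuts, notebook from where it was at the start of the episode above 0.03 m).
It also fails if it takes over 67 s, if anything falls off the work surface, if the arm or the gripper's body presses on something with over 40 N, if the wrist force passes 120 N, or if a joint passes its speed limit or range.

## Working session

There is one attempt and no reset: what is moved stays moved. The work goes in short steps, each a Python script; the robot and the scene stay as the last script left them, time stands still between calls to the robot, and variables do not carry over. Pictures are saved under pics/ and viewed, at most 10 in all, crops included, and the job is handed in when it is done.

```bash
mkdir -p pics; cat > h.py <<'E'
import numpy as np, cv2
from plant import robot
from scipy.spatial.transform import Rotation as R
def snap(n,f):
    s=robot.snapshot(n); cv2.imwrite(f'pics/{f}.png',cv2.cvtColor(s['img'],cv2.COLOR_RGB2BGR))
    np.savez(f'pics/{f}.npz',**{k:np.asarray(v) for k,v in s.items()}); return s
def ray(s,uv,z):
    K=np.asarray(s['K']);k1=float(s['k1'])
    o=[]
    Rm=R.from_rotvec(np.ravel(s['rvec'])).as_matrix();t=np.ravel(s['tvec']);c=-Rm.T@t
    und=cv2.undistortPoints(np.array(uv,float).reshape(-1,1,2),K,np.array([k1,0,0,0.]))[:,0]
    for p in und:
        d=Rm.T@np.array([p[0],p[1],1]); o.append(c+d*(z-c[2])/d[2])
    return np.array(o)
def down(yaw):  # tool z down, tool y (closing line) at angle yaw+90deg (x axis at yaw)
    return (R.from_euler('z',yaw)*R.from_rotvec([np.pi,0,0])).as_rotvec()
E
python3 - <<'E'
from h import *
for n in('top','side','wrist'):
    s=snap(n,n+'0'); Rm=R.from_rotvec(np.ravel(s['rvec'])).as_matrix();print(n,-Rm.T@np.ravel(s['tvec']),s['K'],s['k1'])
print(robot.get_orientation(),robot.get_time_s(),robot.hold_point_z)
E
```

```text
top [0.29792719 0.02424366 1.28433322] [[524.8214353    0.         318.08990468]
 [  0.         524.8214353  239.56142744]
 [  0.           0.           1.        ]] -0.14047119799774677
side [0.31208977 0.85970135 0.80881065] [[493.02433114   0.         309.90094571]
 [  0.         493.02433114 234.58258504]
 [  0.           0.           1.        ]] 0.024935360364248055
wrist [ 0.29139304 -0.55714254  0.37261677] [[413.54259289   0.         317.93908117]
 [  0.         413.54259289 233.082958  ]
 [  0.           0.           1.        ]] 0.001349509978431962
[-3.08636308e+00 -5.80556665e-01  3.08340914e-04] 0.15 0.1547
```

View pics/top0.png

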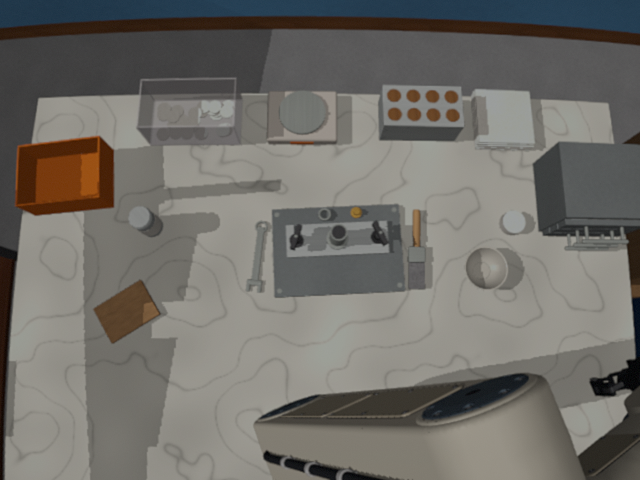

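View pics/side0.png

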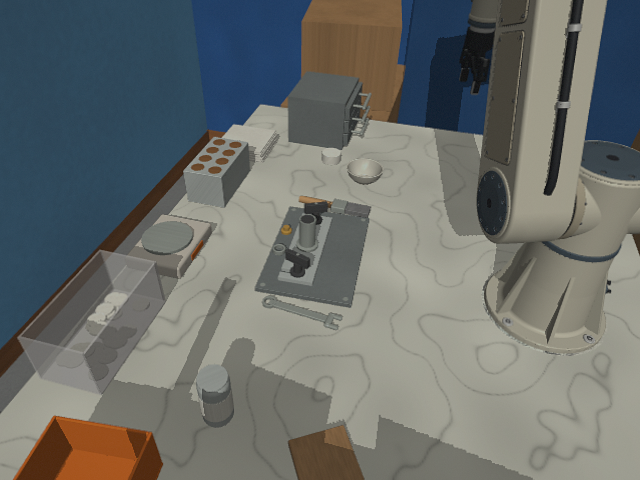

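The top view shows the bed between about (272,207) and (406,290), the cutter top at (339,231), the bars at (297,232) and (378,231), the spanner on the left and the brush on the right. The side view agrees. Next I'll get a rough fix and look closer with the wrist camera.

```bash
python3 - <<'E'
from h import *
s=dict(np.load('pics/top0.npz'))
print('cut',ray(s,[(339,231)],.102),'bars',ray(s,[(297,232),(378,231)],.0775))
print('bed',ray(s,[(272,207),(403,205),(405,290),(276,297)],.012))
c=ray(s,[(339,231)],.102)[0]
for yaw in (0,):
  robot.move_pose([c[0]-.09,c[1],.42],down(yaw))
  print(robot.get_tcp_pos(),robot.get_joint_positions(),robot.get_time_s())
s=snap('wrist','w1');Rm=R.from_rotvec(np.ravel(s['rvec'])).as_matrix();print(Rm)
E
```

```text
cut [[ 0.54928758 -0.03167823  0.102     ]] bars [[ 0.55135357  0.06587672  0.0775    ]
 [ 0.55522038 -0.12487183  0.0775    ]]
bed [[ 0.6285927   0.13162639  0.012     ]
 [ 0.63660583 -0.19738532  0.012     ]
 [ 0.42256793 -0.19703517  0.012     ]
 [ 0.40385061  0.11694553  0.012     ]]
[ 0.45942442 -0.03217753  0.42003763] [-7.31217448e-02  7.59278447e-02  1.95310184e+00 -1.81527210e-04
  1.11240386e+00  1.49825017e+00] 2.2917
[[-7.72210154e-04 -9.99999317e-01 -8.76815369e-04]
 [-9.60694785e-01  4.98449100e-04  2.77606342e-01]
 [-2.77605716e-01  1.05672239e-03 -9.60694514e-01]]
```

View pics/w1.png

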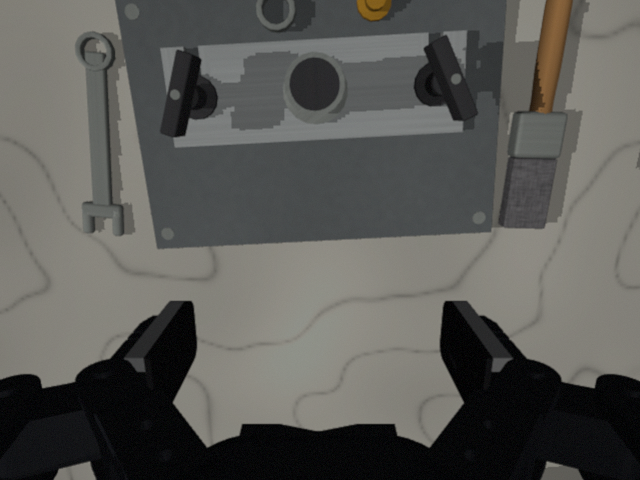

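The wrist view shows dark bars with a light centre spot at about (175,95) and (456,78), the cutter top at (315,84), and bed corner screws at (168,234), (478,218) and (132,12). I'll zoom in on the bars.

```bash
python3 - <<'E'
import cv2,numpy as np
a=cv2.imread('pics/w1.png'); f=lambda x0,y0:cv2.resize(np.clip(a[y0:y0+110,x0:x0+80].astype(float)*2,0,255).astype('uint8'),None,fx=5,fy=5,interpolation=cv2.INTER_CUBIC)
cv2.imwrite('pics/c1.png',np.hstack([f(150,35),f(410,25)]))
from h import *
s=dict(np.load('pics/w1.npz'))
g=cv2.cvtColor(a,cv2.COLOR_BGR2GRAY)
print('screws FL FR BL',p:=ray(s,[(168,234),(478,218),(132,12)],.012))
print('spots',ray(s,[(175,95),(456,78)],.0775),'cut',ray(s,[(315,84)],.102))
E
```

```text
screws FL FR BL [[ 0.41900989  0.10981222  0.012     ]
 [ 0.43448353 -0.18251571  0.012     ]
 [ 0.60884175  0.12006062  0.012     ]]
spots [[ 0.54147358  0.06949604  0.0775    ]
 [ 0.55270563 -0.1300856   0.0775    ]] cut [[ 0.54722435 -0.03069524  0.102     ]]
```

View pics/c1.png

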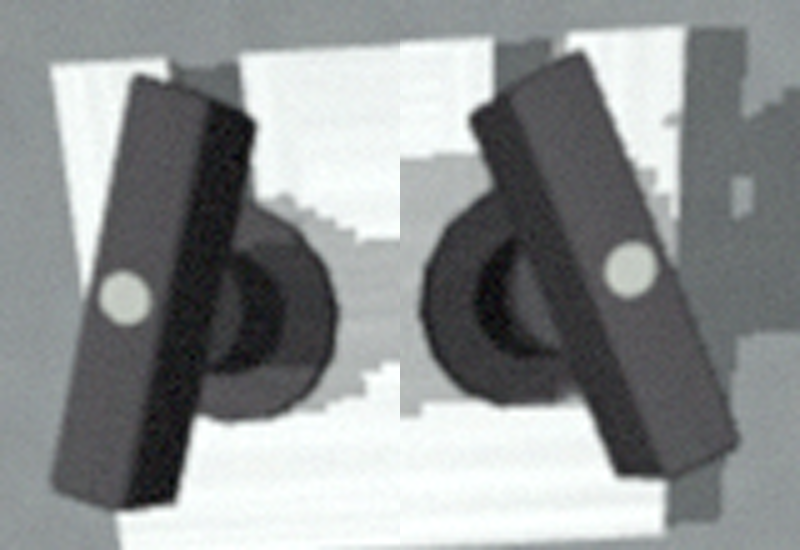

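```bash
cat >> h.py <<'E'
def bar(ends):
    s=dict(np.load('pics/w1.npz')); p=ray(s,ends,.0775); d=p[0]-p[1]; return np.arctan2(d[1],d[0])
AX={'L':(np.array([.5415,.0695]),bar([(184.4,53),(167.2,134.6)])+np.pi),'R':(np.array([.5527,-.1301]),bar([(439.4,40.2),(470.6,116.8)]))}
BY=.055
GZ=.070
H=robot.hold_point_z
def turn(n,a,dz=0,v=.15):
    c,y=AX[n]; robot.movel([c[0],c[1],GZ+H+dz],down(y+a),velocity=v)
def rd():
    return np.round(np.r_[robot.get_force(),robot.get_wrist_torque()[2]],3)
def grasp(n):
    c,y=AX[n]; robot.move_gripper(.5,30)
    robot.move_pose([c[0],c[1],GZ+H+.06],down(y)); print('above',robot.get_joint_positions()[5],rd())
    robot.movel([c[0],c[1],GZ+H],stop_force=8); print('down',robot.get_tcp_pos(),rd())
    robot.move_gripper(.0,30); robot.sleep(.2); print('grip',robot.get_grip_width(),rd(),robot.get_time_s())
def feel(n):
    for a in (0,.03,.06,.03,0,-.03,-.06,-.03,0):
        turn(n,a); robot.sleep(.1); print(a,rd(),robot.get_time_s())
E
python3 - <<'E'
from h import *
print(AX); grasp('L'); feel('L')
E
```

```text
{'L': (array([0.5415, 0.0695]), np.float64(2.832939381333242)), 'R': (array([ 0.5527, -0.1301]), np.float64(0.4832216971862463))}
above -1.1366510493155184 [-0.086 -0.724  0.395 -0.041]
down [0.54167968 0.06946298 0.22492719] [ 1.116  0.215 -0.315 -0.029]
grip 0.19196584921626642 [-0.178  2.887  6.722  0.007] 6.2083
0 [0.273 2.401 7.387 0.023] 6.5583
0.03 [6.000e-03 3.600e+00 6.722e+00 5.000e-03] 6.9083
0.06 [-0.379  3.657  6.036 -0.089] 7.2583
0.03 [-0.229  1.784  6.278  0.031] 7.6083
0 [-0.849  2.852  7.114  0.013] 7.9583
-0.03 [-0.219  2.761  6.981  0.1  ] 8.3083
-0.06 [0.667 3.262 7.401 0.059] 8.6583
-0.03 [-0.92   3.49   7.184  0.073] 9.0083
0 [ 0.663  3.469  6.803 -0.045] 9.3583
```

```bash
cat >> h.py <<'E'
def avg(k=8):
    o=[]
    for _ in range(k): robot.sleep(.02); o.append(np.r_[robot.get_force(),robot.get_wrist_torque()[2]])
    return np.round(np.mean(o,0),3)
def feel2(n):
    for sgn in (1,-1):
        for a in (.04,.07,.1):
            turn(n,sgn*a); m=avg(); print(sgn*a,m,robot.get_grip_width(),robot.get_time_s())
            if abs(m[3])>.2: break
        turn(n,0); print(0,avg())
E
python3 - <<'E'
from h import *
feel2('L')
E
```

```text
0.04 [-0.038  2.615  6.738 -0.062] 0.1930672015896298 9.7417
0.07 [-0.344  2.576  6.73  -0.107] 0.18897536761079842 10.125
0.1 [-0.203  2.595  6.586 -0.166] 0.19181115947434263 10.5083
0 [4.000e-03 2.495e+00 6.676e+00 1.000e-02]
-0.04 [-0.056  3.172  6.959  0.086] 0.1938071683026823 11.275
-0.07 [-0.351  2.981  7.292  0.088] 0.19342333381373 11.6583
-0.1 [-0.243  3.001  7.894  0.082] 0.19619945854839518 12.0417
0 [2.410e-01 3.173e+00 6.973e+00 5.000e-03]
```

Nut L binds elastically anticlockwise and turns freely clockwise at a steady 0.085 N m, so it loosens clockwise. I'll turn it that way in checked steps.

```bash
cat >> h.py <<'E'
def loosen(n,sgn,tot=1.4):
    for a in np.arange(.2,tot+.01,.2):
        turn(n,sgn*a,.003*a); m=avg(3); print(round(a,2),m,robot.get_time_s())
        if abs(m[3])>.25 or np.hypot(m[0],m[1])>25: print('STOP'); return False
    return True
def release(n):
    robot.move_gripper(.5); p=np.array(robot.get_tcp_pos()); robot.movel(p+[0,0,.06],velocity=.25); print(robot.get_time_s())
E
python3 - <<'E'
from h import *
if loosen('L',-1): release('L'); grasp('R'); feel2('R')
E
```

```text
0.2 [0.271 3.387 5.734 0.04 ] 12.825
0.4 [0.029 3.328 5.208 0.025] 13.225
0.6 [0.805 4.243 5.835 0.06 ] 13.625
0.8 [1.122 4.079 5.509 0.044] 14.025
1.0 [ 1.461e+00  4.572e+00  6.301e+00 -1.000e-03] 14.425
1.2 [1.464 4.451 5.865 0.084] 14.825
1.4 [2.141 4.7   5.523 0.027] 15.225
15.9917
above 0.8520672814432793 [ 0.855  0.098 -0.466  0.002]
down [ 0.55297378 -0.12929541  0.22484353] [ 0.01   0.469  0.42  -0.033]
grip 0.1993889130794884 [-0.378  2.288  6.615 -0.039] 18.1417
0.04 [-0.18   2.355  6.795 -0.032] 0.1926507209654949 18.525
0.07 [-0.626  2.361  7.058 -0.069] 0.19644778477311756 18.9083
0.1 [-0.809  1.892  7.623 -0.085] 0.19770193341352427 19.2917
0 [-0.545  2.354  7.088  0.01 ]
-0.04 [-0.778  2.247  6.969  0.063] 0.18997280948702455 20.0583
-0.07 [-0.297  2.669  6.665  0.106] 0.19724247109507945 20.4417
-0.1 [1.000e-03 2.783e+00 6.769e+00 1.590e-01] 0.19868104637504191 20.825
0 [-0.31   2.086  6.695  0.01 ]
```

Nut R is the mirror case: it binds clockwise and is free anticlockwise, so it is the other hand of thread.

```bash
python3 - <<'E'
from h import *
if loosen('R',1):
    release('R'); robot.move_pose([.547-.09,-.030,.42],down(0)); snap('wrist','w2')
E
```

```text
0.2 [ 0.138  2.378  5.755 -0.042] 21.6083
0.4 [-0.286  1.922  5.622 -0.046] 22.0083
0.6 [ 0.071  1.89   6.144 -0.038] 22.4083
0.8 [ 0.34   1.686  5.364 -0.036] 22.8083
1.0 [ 0.623  1.901  6.569 -0.044] 23.2083
1.2 [ 0.807  1.503  6.302 -0.07 ] 23.6083
1.4 [ 1.133  1.822  6.285 -0.01 ] 24.0083
24.7667
```

View pics/w2.png

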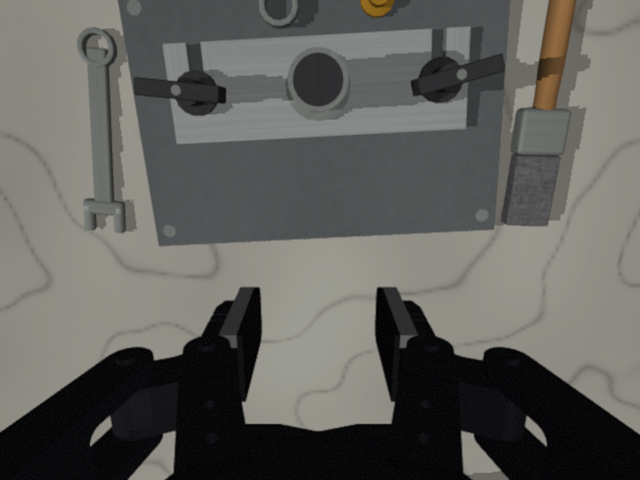

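Both bars turned about 1.4 rad (left centre (175,90), right (461,74)) and the carrier is still seated. Next I'll grip the cutter and draw it out.

```bash
python3 - <<'E'
from h import *
c=np.array([.5471,-.0303]); d=-np.array([np.cos(BY),np.sin(BY)])
robot.move_gripper(.85,40)
robot.move_pose([*c,.074+H+.07],down(BY))
print(robot.movel([*c,.074+H],stop_force=8),avg(3))
robot.move_gripper(0,40); robot.sleep(.2); print('grip',robot.get_grip_width(),avg(),robot.get_time_s())
for s in (.006,.02,.04,.06,.08):
    hit=robot.movel([*(c+d*s),.074+H],velocity=.05,stop_force=14); print(s,hit,avg(3),robot.get_time_s())
    if hit: break
E
```

```text
False [0.303 0.367 0.422 0.017]
grip 0.45577394530451576 [-1.563  0.813  7.689 -0.023] 29.0417
0.006 False [ 2.474  0.544  7.723 -0.012] 29.3583
0.02 False [ 3.154  0.025  8.013 -0.014] 29.8417
0.04 False [ 3.771  0.284  8.01  -0.045] 30.4417
0.06 False [ 3.424e+00 -4.920e-01  8.021e+00  6.000e-03] 31.0417
0.08 False [ 3.612  0.471  8.325 -0.039] 31.6417
```

```bash
python3 - <<'E'
from h import *
robot.move_gripper(.85); robot.sleep(.2)
p=np.array(robot.get_tcp_pos()); robot.movel(p+[0,0,.12],velocity=.2)
robot.move_pose([.547-.13,-.030,.42],down(0)); robot.sleep(.3); snap('wrist','w3'); print(avg(),robot.get_time_s())
E
```

```text
[ 0.084 -0.362  0.012  0.019] 33.9417
```

View pics/w3.png

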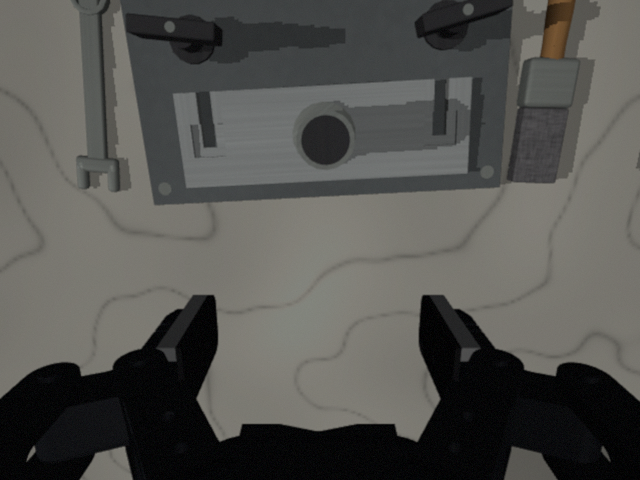

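The carrier lies flat near the bed's front edge, with the cutter top at (326,139). It is clear of both nuts and the gripper is well away.

```bash
python3 -c "
from plant import robot
print(robot.hand_in())"
```

```text
the job is handed in; nothing more can be done
None
```

I handed the job in at about 34 s: both nuts are loosened about 1.4 rad (left clockwise, right anticlockwise), and the cutter is drawn about 80 mm to the front, standing flat on the bed and let go; the hand-in returned no verdict.

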